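# Stack the pug mill's knife and paddle plates on their splined hub

## Robot

A 6-joint arm with a two-finger parallel gripper is mounted at the origin on the work surface. World frame = base frame: x ahead of the robot, y to its left, z up, the work surface at z = 0. Lengths are in m, angles in degrees, forces in N, time in s.
With the tool pointing down it reaches from about 0.375 to 0.9 m from the base axis. Payload 3.1 kg.
Tool frame: the origin (TCP) lies between the finger pads; the fingertips stand 11 mm ahead of it and the grasp point (between the pads) lies 8 mm behind it; z points along the fingers, y is the direction in which the jaws open and shut (so a half turn about z gives the same grasp; the last joint's range is limited). The gripper opens to 87 mm and grips with 3 to 60 N. Pads are 19 mm wide; open, the fingers measure 117 mm over their backs; the gripper's body (75 mm by 190 mm) begins 51 mm behind the grasp point.
Start: joints at [-78.467, 30.224, 82.088, -0, 67.689, -10.227], TCP at [0.232, -0.58, 0.234] pointing down, gripper open.
Joint ranges: [-176.69, 176.69], [-43.24, 126.21], [12.49, 139.97], [-82, 262], [0, 151.66], [-163.58, 163.58]. Speed limits (degrees/s): [159.86, 159.86, 180, 180, 180, 180].

## Interface

Orientations are given as a 3x3 rotation matrix whose columns are the frame's x, y, z axes.
In Python, from rig import bot, vision gives the robot as it stands. The module is installed in compiled form; this text tells all that it offers.
- The arm moves only by the tool jog_arm, never from a script. Its argument "rows" is a list of rows, each an object with "dp": the shift along the tool's x, y, z in mm, a list of three; "turn": the turn, a rotation vector about the tool's x, y, z in degrees, a list of three; "grip": the opening, from 0 (shut) to 1 (fully open). A call has 1 to 10 rows; each row is the pose to reach, as a shift and turn from the pose commanded when the call began, along the tool's axes at that moment; what a row does not reach only later rows make up. A row lasts 1/10 s, in which the tool goes at most 50 mm and 8.59 degrees, less where a joint would pass 70% of its speed; a pose out of reach is approached as far as the arm can. A call with a gripper value outside its range is refused whole. The fingers move at their own pace and stop on an object; the grip force is fixed at half the most. Time passes only in rows, so rows that repeat a pose let the fingers close. It gives the time, the measured TCP pose, the force and the opening at its end, in the units of the state.
- bot.read_state(): the state, without advancing time (a new reading comes with each control period).
- vision.capture(name): name is "side" or "top"; returns (picture, depth): 480x640x3 uint8, red, green, blue; 480x640 float32, m along the optical axis (not along the pixel's ray), 0 where there is no reading.
- vision.camera_info(name): a dict with "vertical_fov" (degrees; the focal length in pixels is half the picture's height over the tangent of half this angle, whatever the lens; pixels are square), "cx", "cy" (the principal point, pixels), "position" and "rotation" of the camera in the world. Camera axes: x right, y down, z forward; pixel columns grow to the right and rows downward; lengths in m; the calibration is good to about 2 mm. A picture is of the moment at which its call begins. camera_info takes no time and is no camera call.
- bot.hand_in(): hands the job in, once; it reports no verdict.
The state is a dict: "time_s": time; "joint_positions": joint angles; "qvel": joint speeds; "tau": joint torques, N m; "position": TCP position; "tcp_rot": TCP orientation; "force": force on the tool from outside, world axes, zero at the start; "moment": the same for the moment, N m; "opening": opening from 0.0 (shut) to 1.0 (fully open).
Only numpy, scipy, OpenCV 4.12 (cv2) and the standard library are available. Lean on these libraries where they do the work, as an engineer would, in place of code of your own. Each camera call takes 0.05 s, during which the arm holds its last target.

## Task

Rebuild the clay mixer's blade stack on its stand: one knife plate is already on the splined hub. Lower the paddle plate on, with its tab pointing the opposite way, then the loose knife plate on top, with its tab pointing the same way as the first knife's, each right down without dropping it. Then swing the keeper bar shut over the hub, and leave the cup, jar and wrench where they are.

Things in the scene. Friction and masses are not known exactly. Their poses are not given: they have to be found in the camera images.
- stand: Fixed steel stand with the upright splined hub; origin on the bench on the hub's axis, z up. Foot 120 mm across, 10 mm thick; shoulder 56 mm across up to 25 mm; on it the fitted knife plate (fixed, shaped like the loose one) from 25 to 45 mm above the bench, tab along the stand's +x to 75 mm from the axis. Then the paddle plate sits at 45 to 65 mm, the loose knife plate at 65 to 85 mm.
- hub_top (a point): Top of the splined hub, on its axis, 97 mm above the bench. The hub is a cross in plan: one rib 40 mm long, 12 mm wide along the stand's x, the other 40 mm long, 20 mm wide along its y; straight sides up to 91 mm, rounded above (6 mm radius).
- paddle_mid (a point): Centre of the loose paddle plate's boss, 10 mm above its underside; x axis to its tab, z up (stays that way up). Steel, 0.25 to 0.49 kg. 60 x 60 mm boss, 20 mm high, to grip across y from above; toothed cross bore (slots 44 x 16 mm along x, 24 x 44 mm across), 2 mm clear of the hub all round: fits two ways, half a turn apart. Tab, 10 mm thick, flush with the underside: a 22 mm wide neck with a crosswise end 64 mm wide.
- paddle_tab (a point): Middle of the paddle tab's far edge, 75 mm from the boss's centre, 5 mm above the plate's underside; the crosswise end is 20 mm long.
- knife_mid (a point): Centre of the loose knife plate's boss, 10 mm above its underside; x axis to its tab, z up (stays that way up). Steel, 0.25 to 0.49 kg. 60 x 60 mm boss, 20 mm high, to grip across y from above; toothed cross bore (slots 44 x 16 mm along x, 24 x 44 mm across), 2 mm clear of the hub all round: fits two ways, half a turn apart. Tab: plain bar 22 mm wide, 10 mm thick, flush with the underside.
- knife_tab (a point): Middle of the knife tab's far edge, 75 mm from the boss's centre, 5 mm above the plate's underside.
- keeper (a joint): Keeper bar's angle (rad) about its upright pivot: 0 = shut against its stop, the bar over the hub's axis; grows anticlockwise seen from above, to 2.6; starts open at 1.9 to 2.5. Stiff hinge, 1 to 2 N at the knob, stays where it is left. Bar 125 mm long from the pivot, 16 mm wide, 100 to 110 mm above the bench.
- keeper_pivot (a point): Keeper's pivot axis, 105 mm above the bench, on an 18 mm thick post at x -75, y +65 mm of the stand's frame, 99 mm from the hub's axis.
- keeper_knob (a point): Middle of the upright black knob on the keeper bar, 60 mm from the pivot, 130 mm above the bench: 16 mm thick, 40 mm tall (110 to 150 mm above the bench). It can be pushed from the side.
- cup: Bystander: terracotta cup, 76 mm across, 85 mm high; origin under its centre.
- jar: Bystander: lidded white jar, 72 mm across, 100 mm high; origin under its centre.
- wrench: Bystander: steel wrench lying flat, 180 mm long; origin on the bench under it.

How it is judged (in metres and radians):
On the way, in this order (a step that is already met when the one before it is completed fails the run):
1. the paddle plate is home on the hub, tab opposite the fitted knife's, and released (z of paddle_mid in the frame of stand between 0.052 and 0.058 m and horizontal distance between paddle_mid and hub_top below 0.005 m and x of paddle_tab in the frame of stand below -0.065 m and angle between paddle_mid's own z axis and vertical below 0.06 rad and contact force between the fingers and paddle_plate below 0.3 N and linear speed of paddle_plate below 0.03 m/s), for 0.2 s.
2. the loose knife plate is home on top of it, tab over the fitted knife's, and released (z of knife_mid in the frame of stand between 0.072 and 0.078 m and horizontal distance between knife_mid and hub_top below 0.005 m and x of knife_tab in the frame of stand above 0.065 m and angle between knife_mid's own z axis and vertical below 0.06 rad and contact force between the fingers and knife_plate below 0.3 N and linear speed of knife_plate below 0.03 m/s), for 0.2 s.
3. the keeper bar is shut over the hub (value of joint keeper below 0.12 rad), for 0.2 s.
At the end, for the whole second after the job is handed in: Paddle plate home on the hub (centre 55 mm above the bench within 3 mm, within 5 mm of the hub's axis, level within 0.06 rad, tab to the stand's -x), loose knife plate home on it (centre at 75 mm, same tolerances, tab to the stand's +x), both at rest, keeper bar within 0.12 rad of shut (z of paddle_mid in the frame of stand between 0.052 and 0.058 m and horizontal distance between each of paddle_mid, knife_mid and hub_top below 0.005 m and x of paddle_tab in the frame of stand below -0.065 m and angle between each of paddle_mid, knife_mid's own z axis and vertical below 0.06 rad and z of knife_mid in the frame of stand between 0.072 and 0.078 m and x of knife_tab in the frame of stand above 0.065 m and value of joint keeper below 0.12 rad and linear speed of each of paddle_plate, knife_plate below 0.03 m/s); the robot touches nothing.
It fails at once if the cup is shifted by more than 30 mm (distance of cup from where it was at the start of the episode above 0.03 m).
It fails at once if the jar is shifted by more than 30 mm (distance of jar from where it was at the start of the episode above 0.03 m).
It fails at once if the wrench is shifted by more than 30 mm (distance of wrench from where it was at the start of the episode above 0.03 m).
It fails at once if the paddle plate is dropped on the hub (faster than 0.5 m/s there) (horizontal distance between paddle_mid and hub_top below 0.03 m and linear speed of paddle_plate above 0.5 m/s and z of paddle_mid in the frame of stand below 0.11 m).
It fails at once if the knife plate is dropped on the hub (faster than 0.5 m/s there) (horizontal distance between knife_mid and hub_top below 0.03 m and linear speed of knife_plate above 0.5 m/s and z of knife_mid in the frame of stand below 0.11 m).
It also fails if it takes over 72 s, if anything falls off the work surface, if the arm or the gripper's body presses on something with over 40 N, if the wrist force passes 120 N, or if a joint passes its speed limit or range.

## Working session

There is one attempt and no reset: what is moved stays moved. The work goes in short steps, Python scripts to look and compute and a tool call to move; the robot and the scene stay as the last step left them, time stands still between calls to the robot, and variables do not carry over. Pictures are saved under pics/ and viewed, and the job is handed in when it is done.

Besides the shell and the picture viewer there is one more tool, called as name(argument=value, ...), one argument or row to a line, values as JSON. jog_arm: Moves the arm, as the interface text tells. Its arguments: {"type":"object","properties":{"rows":{"type":"array"}},"required":["rows"]}

```bash
mkdir -p pics
python3 - <<'E'
from rig import bot, vision
import cv2,numpy as np
s=bot.read_state()
for k,v in s.items(): print(k,np.round(v,3).tolist())
for n in ("side","top"):
    im,d=vision.capture(n); np.savez(f"{n}0.npz",im=im,d=d)
    cv2.imwrite(f"pics/{n}0.png",im[:,:,::-1]); print(n,vision.camera_info(n))
E
```

```text
time_s 0.0
joint_positions [-78.467, 30.28, 82.157, -0.002, 67.689, -10.228]
qvel [-0.058, 0.007, 0.003, -0.001, 0.01, 0.009]
tau [-0.001, -44.005, -17.659, 0.063, 0.058, -0.0]
position [0.232, -0.58, 0.233]
tcp_rot [[0.929, 0.371, -0.0], [0.371, -0.929, 0.002], [0.0, -0.002, -1.0]]
force [-0.004, 0.318, -0.756]
moment [-0.013, -0.039, -0.016]
opening 0.997
side {'vertical_fov': 45.094677468282754, 'cx': 316.94096769907634, 'cy': 240.30684040741718, 'position': array([0.21828005, 0.99863506, 0.80127939]), 'rotation': array([[-0.94093134, -0.16979529,  0.29294669],
       [-0.3385266 ,  0.48944039, -0.80364659],
       [-0.00692453, -0.85534652, -0.51801003]])}
top {'vertical_fov': 57.9060686793167, 'cx': 321.871847985093, 'cy': 239.5867997570401, 'position': array([ 0.52786476, -0.06203834,  0.96339252]), 'rotation': array([[-0.00681159, -0.99631683,  0.08547731],
       [-0.9994141 ,  0.00965005,  0.03283803],
       [-0.03354194, -0.08520355, -0.99579882]])}
```

View pics/top0.png

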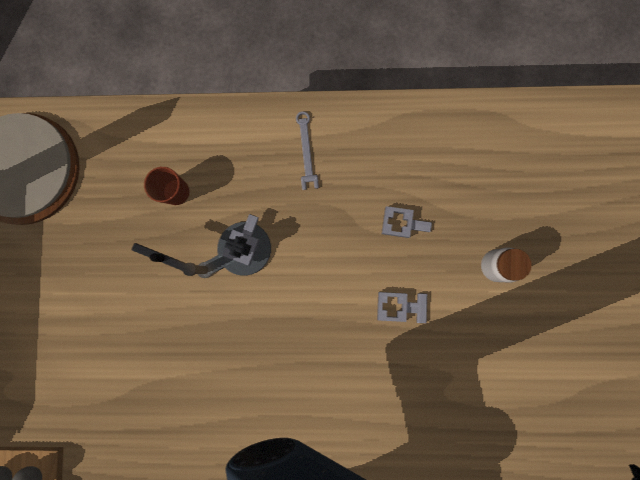

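View pics/side0.png

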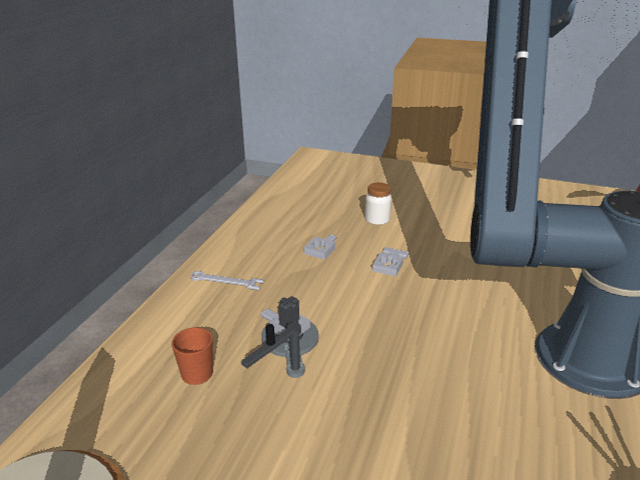

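The top view shows the knife plate at (400,221), the paddle plate at (402,307), both with tabs to the right, and the stand hub at (240,245) with its fitted tab up-right. The keeper's knob is at (157,257), the cup at (165,186), the jar at (507,264) and the wrench at (308,150).

```bash
cat > h.py <<'E'
import numpy as np,cv2
from rig import bot,vision
def K(n):
    c=vision.camera_info(n); f=240/np.tan(np.radians(c['vertical_fov']/2)); return c,f
def ray(n,uv,z):
    c,f=K(n); uv=np.atleast_2d(uv).astype(float)
    d=np.c_[(uv[:,0]-c['cx'])/f,(uv[:,1]-c['cy'])/f,np.ones(len(uv))]@c['rotation'].T
    t=(z-c['position'][2])/d[:,2]; return c['position']+d*t[:,None]
def pts(n,d):
    c,f=K(n); v,u=np.mgrid[:480,:640]
    p=np.stack([(u-c['cx'])/f*d,(v-c['cy'])/f*d,d],-1)
    return p@c['rotation'].T+c['position']
def proj(n,P):
    c,f=K(n); q=(np.atleast_2d(P)-c['position'])@c['rotation']; return q[:,:2]/q[:,2:]*f+[c['cx'],c['cy']]
E
python3 - <<'E'
from h import *
z=np.load('top0.npz'); im=z['im']; P=pts('top',z['d'])
a=im[190:340,370:450];b=im[200:290,120:280]
cv2.imwrite('pics/z1.png',cv2.resize(a[:,:,::-1],None,fx=4,fy=4,interpolation=0))
cv2.imwrite('pics/z2.png',cv2.resize(b[:,:,::-1],None,fx=5,fy=5,interpolation=0))
print('bench',np.median(P[330:400,100:300,2]), (P[330:400,100:300,2]).std())
for (u,v) in [(388,215),(410,229),(424,226),(385,307),(405,307),(424,300),(252,223),(157,257),(245,245),(260,262)]: print(u,v,P[v,u].round(4))
E
```

```text
bench -0.0006991189892133209 0.05696325110884848
388 215 [ 0.6612 -0.1756  0.0211]
410 229 [ 0.63   -0.2227  0.0203]
424 226 [ 0.6375 -0.2552  0.0099]
385 307 [ 0.4611 -0.1675  0.0012]
405 307 [ 0.4622 -0.208   0.0202]
424 300 [ 0.4763 -0.2509  0.0098]
252 223 [0.645  0.1197 0.036 ]
157 257 [0.5677 0.2799 0.1469]
245 245 [0.5932 0.1228 0.0913]
260 262 [0.5613 0.1063 0.0104]
```

View pics/z1.png

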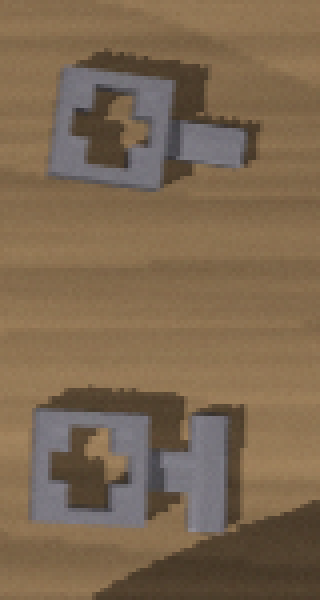

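View pics/z2.png

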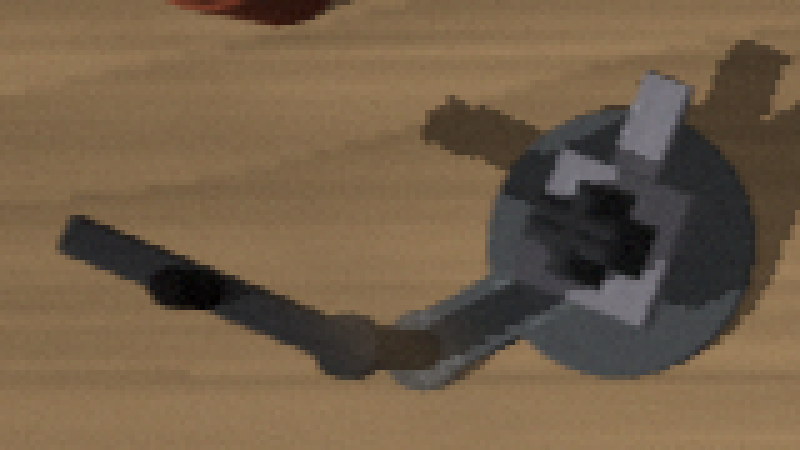

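```bash
cat >> h.py <<'E'
from scipy.optimize import least_squares
from scipy.spatial import cKDTree
def boss(n,P,roi,zt,gray):
    u0,u1,v0,v1=roi; Z=P[v0:v1,u0:u1,2]
    m=(abs(Z-zt)<0.005).astype(np.uint8)
    nl,l,st,ce=cv2.connectedComponentsWithStats(m,connectivity=4); k=1+np.argmax(st[1:,4]); m=(l==k).astype(np.uint8)
    c,_=cv2.findContours(m,cv2.RETR_EXTERNAL,cv2.CHAIN_APPROX_NONE)
    c=max(c,key=cv2.contourArea)
    w=ray(n,c[:,0]+[u0,v0],zt)[:,:2]
    r=cv2.minAreaRect((w*1000).astype(np.float32))
    return r,m,w
E
python3 - <<'E'
from h import *
z=np.load('top0.npz'); P=pts('top',z['d'])
for nm,roi in (('paddle',(370,450,270,340)),('knife',(370,450,190,255))):
    r,m,w=boss('top',P,roi,0.02,None); print(nm,r)
    # tab
    u0,u1,v0,v1=roi; Q=P[v0:v1,u0:u1].reshape(-1,3); t=Q[(Q[:,2]>0.006)&(Q[:,2]<0.014)&(Q[:,1]<-0.222)]
    c=np.array(r[0])/1000; print(' tab mean',t.mean(0).round(4),len(t),'dir deg',np.degrees(np.arctan2(*(t.mean(0)[:2]-c)[::-1])))
Q=P[200:290,120:290].reshape(-1,3)
g=np.histogram(Q[:,2],bins=np.arange(0,.16,.005)); print(list(zip((g[1]*1000).round().astype(int),g[0])))
f=Q[(abs(Q[:,2]-.01)<.003)]; f=f[f[:,1]<.2]
print('foot',cv2.minEnclosingCircle((f[:,:2]*1000).astype(np.float32)), len(f))
for lo,hi,nme in((.04,.05,'boss'),(.03,.039,'tab'),(.086,.1,'hubtop'),(.1,.115,'bar'),(.14,.155,'knob')):
    a=Q[(Q[:,2]>lo)&(Q[:,2]<hi)]; a=(a[:,:2]*1000).astype(np.float32); print(nme,len(a),a.mean(0),cv2.minAreaRect(a))
E
```

```text
paddle ((463.42724609375, -179.87014770507812), (60.52070236206055, 59.95524978637695), 86.66899871826172)
 tab mean [ 0.4604 -0.2418  0.0094] 328 dir deg -92.83887825852909
knife ((647.3798217773438, -195.30056762695312), (60.2369384765625, 60.24855041503906), 80.8932113647461)
 tab mean [ 0.6388 -0.2479  0.0097] 193 dir deg -99.23655202321514
[(np.int64(0), np.int64(5062)), (np.int64(5), np.int64(920)), (np.int64(10), np.int64(644)), (np.int64(15), np.int64(13)), (np.int64(20), np.int64(22)), (np.int64(25), np.int64(31)), (np.int64(30), np.int64(169)), (np.int64(35), np.int64(104)), (np.int64(40), np.int64(288)), (np.int64(45), np.int64(180)), (np.int64(50), np.int64(14)), (np.int64(55), np.int64(23)), (np.int64(60), np.int64(16)), (np.int64(65), np.int64(26)), (np.int64(70), np.int64(24)), (np.int64(75), np.int64(23)), (np.int64(80), np.int64(36)), (np.int64(85), np.int64(17)), (np.int64(90), np.int64(101)), (np.int64(95), np.int64(149)), (np.int64(100), np.int64(23)), (np.int64(105), np.int64(286)), (np.int64(110), np.int64(215)), (np.int64(115), np.int64(8)), (np.int64(120), np.
[... 225 characters left out ...]
28338623046875), 65.5382308959961) 1156
boss 468 [592.9156 146.9846] ((602.181884765625, 225.27627563476562), (218.22640991210938, 118.61714935302734), 63.938236236572266)
tab 266 [633.01074 135.40605] ((608.2852172851562, 208.86575317382812), (199.8463134765625, 146.16647338867188), 77.87206268310547)
hubtop 262 [592.61127 144.9047 ] ((635.3201904296875, 209.789794921875), (180.11737060546875, 109.97634887695312), 29.474689483642578)
bar 524 [564.0838 275.758 ] ((568.5530395507812, 282.3653259277344), (137.35244750976562, 25.152061462402344), 65.85196685791016)
knob 65 [567.94293 285.45245] ((568.4127197265625, 286.4332580566406), (13.738494873046875, 14.817648887634277), 67.17010498046875)
```

Run:
```python
from h import *
z=np.load('top0.npz'); P=pts('top',z['d']); im=z['im']
v,u=np.mgrid[:480,:640]
X=P[...,:2]; near=lambda c,r:np.linalg.norm(X-c,axis=2)<r
Z=P[...,2]
def rect(m,zt,show):
    m=m.astype(np.uint8); nl,l,st,ce=cv2.connectedComponentsWithStats(m,connectivity=8);k=1+np.argmax(st[1:,4]); m=l==k
    c,_=cv2.findContours(m.astype(np.uint8),0,1); c=np.vstack(c)
    w=ray('top',c[:,0],zt)[:,:2]*1000; r=cv2.minAreaRect(w.astype(np.float32)); print(show,m.sum(),np.round(r[0],1),np.round(r[1],1),round(r[2],2),'mean',P[m].mean(0).round(4)); return m
c0=np.array([.592,.146])
rect((abs(Z-.045)<.005)&near(c0,.05),.045,'boss')
mt=rect((abs(Z-.035)<.004)&near(c0,.085)&(X[...,0]>.625)&(X[...,1]<.16),.035,'tab')
rect((Z>.086)&(Z<.1)&near(c0,.035),.097,'hub')
mh=(Z>.094)&(Z<.1)&near(c0,.035); 
rect(mh,.097,'hubtop')
t=P[mt]; e,V=np.linalg.eigh(np.cov(t[:,:2].T)); print('tab axis',np.degrees(np.arctan2(V[1,1],V[0,1])))
rect((abs(Z-.11)<.004)&near([.566,.27],.1),.11,'bar')
o=np.zeros((480,640,3),np.uint8); o[...]=np.clip(Z*2200,0,255)[...,None]
cv2.imwrite('pics/zd.png',cv2.resize(o[200:290,120:290],None,fx=4,fy=4,interpolation=0))
for nm,roi in (('foot',None),):
    m=(abs(Z-.01)<.003)&near(c0,.075); c,_=cv2.findContours(m.astype(np.uint8),0,1);c=max(c,key=len);w=ray('top',c[:,0],.01)[:,:2]*1000
    w=w[w[:,1]<150]
    f=least_squares(lambda p:np.hypot(w[:,0]-p[0],w[:,1]-p[1])-p[2],[592,146,60],loss='soft_l1');print('foot',f.x,np.abs(f.fun).mean())
```

```text
boss 442 [592.4 143.7] [61.2 59.9] 69.03 mean [0.5911 0.1403 0.0445]
tab 188 [642.2 124.8] [22.4 43. ] 68.54 mean [0.6435 0.125  0.0344]
hub 258 [592. 143.] [37.  41.8] 13.52 mean [0.5922 0.1431 0.0949]
hubtop 187 [592.1 144.8] [32.  33.5] 13.52 mean [0.5921 0.1441 0.0962]
tab axis 155.3055065433999
bar 312 [552.8 254.2] [73.2 24.9] 72.07 mean [0.5531 0.2493 0.1099]
foot [590.53231337 138.30398834  51.56059973] 8.91728119870957
```

View pics/zd.png

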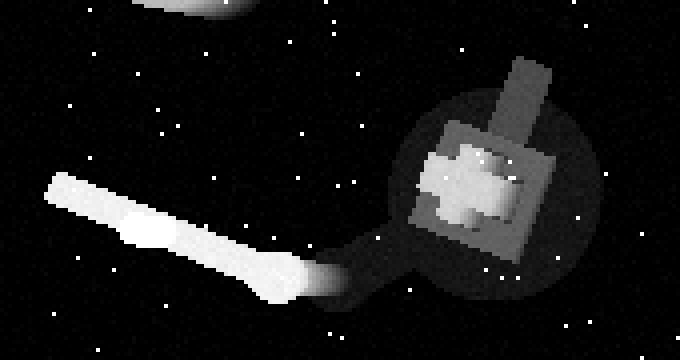

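```bash
cat > go.py <<'E'
import sys
from h import *
from scipy.spatial.transform import Rotation as R
x,y,z,yaw=map(float,sys.argv[1:5])  # mm, deg
s=bot.read_state(); T=np.array(s['tcp_rot']); p=np.array(s['position'])*1000
c,sn=np.cos(np.radians(yaw)),np.sin(np.radians(yaw))
G=np.array([[c,sn,0],[sn,-c,0],[0,0,-1]])
print('t',s['time_s'],'p',p.round(1),'yaw',np.degrees(np.arctan2(T[1,0],T[0,0])).round(2),'F',np.round(s['force'],1),'op',round(s['opening'],3),'j',np.round(s['joint_positions'],0))
print('dp',(T.T@(np.array([x,y,z])-p)).round(1),'turn',np.degrees(R.from_matrix(T.T@G).as_rotvec()).round(1))
E
python3 go.py 463.4 -179.9 120 86.8
```

```text
t 0.1 p [ 231.6 -579.8  232.7] yaw 21.76 F [-1.   0.4 -0.4] op 1.001 j [-78.  30.  82.  -0.  68. -10.]
dp [ 363.5 -285.3  113.3] turn [ -0.1  -0.1 -65. ]
```

jog_arm(
  rows=[
    {"dp": [363.5,-285.3,113],"turn": [0,0,-65],"grip": 1},
    {"dp": [363.5,-285.3,113],"turn": [0,0,-65],"grip": 1},
    {"dp": [363.5,-285.3,113],"turn": [0,0,-65],"grip": 1},
    {"dp": [363.5,-285.3,113],"turn": [0,0,-65],"grip": 1},
    {"dp": [363.5,-285.3,113],"turn": [0,0,-65],"grip": 1},
    {"dp": [363.5,-285.3,113],"turn": [0,0,-65],"grip": 1},
    {"dp": [363.5,-285.3,113],"turn": [0,0,-65],"grip": 1},
    {"dp": [363.5,-285.3,113],"turn": [0,0,-65],"grip": 1},
    {"dp": [363.5,-285.3,113],"turn": [0,0,-65],"grip": 1},
    {"dp": [363.5,-285.3,113],"turn": [0,0,-65],"grip": 1},
  ],
)

```text
time_s: 1.1
position: [0.4638, -0.1769, 0.1194]
tcp_rot: [[0.054, 0.999, -0.002], [0.999, -0.054, 0.002], [0.002, -0.002, -1.0]]
force: [-0.2, 0.0, -0.5]
opening: 0.999
```

```bash
python3 go.py 463.4 -179.9 15 86.8
```

```text
t 1.1 p [ 463.8 -176.9  119.4] yaw 86.92 F [-0.2  0.  -0.5] op 0.999 j [-34.  31. 106.   0.  43. -31.]
dp [ -3.2   0.  104.4] turn [-0.1 -0.1  0.1]
```

jog_arm(
  rows=[
    {"dp": [0,0,0],"turn": [0,0,0],"grip": 1},
    {"dp": [0,0,20],"turn": [0,0,0],"grip": 1},
    {"dp": [0,0,50],"turn": [0,0,0],"grip": 1},
    {"dp": [0,0,70],"turn": [0,0,0],"grip": 1},
    {"dp": [0,0,70],"turn": [0,0,0],"grip": 1},
    {"dp": [0,0,70],"turn": [0,0,0],"grip": 1},
  ],
)

```text
time_s: 1.7
position: [0.4633, -0.1815, 0.0507]
tcp_rot: [[0.057, 0.998, -0.0], [0.998, -0.057, 0.0], [0.0, -0.0, -1.0]]
force: [0.2, -0.4, 0.1]
opening: 1.0
```

```bash
python3 go.py 463.4 -179.9 15 86.8;  python3 - <<'E'
from h import *
for n in ("side","top"):
    im,d=vision.capture(n); np.savez(f"{n}1.npz",im=im,d=d)
    u,v=proj(n,[.463,-.18,.03])[0].astype(int); print(n,u,v)
    cv2.imwrite(f"pics/{n}1.png",cv2.resize(im[v-70:v+70,u-90:u+90,::-1],None,fx=4,fy=4,interpolation=0))
E
```

```text
t 1.7 p [ 463.3 -181.5   50.7] yaw 86.7 F [ 0.2 -0.4  0.1] op 1.0 j [-34.  38. 108.  -0.  33. -31.]
dp [ 1.6 -0.  35.7] turn [-0.  -0.  -0.1]
side 387 257
top 392 307
```

View pics/side1.png

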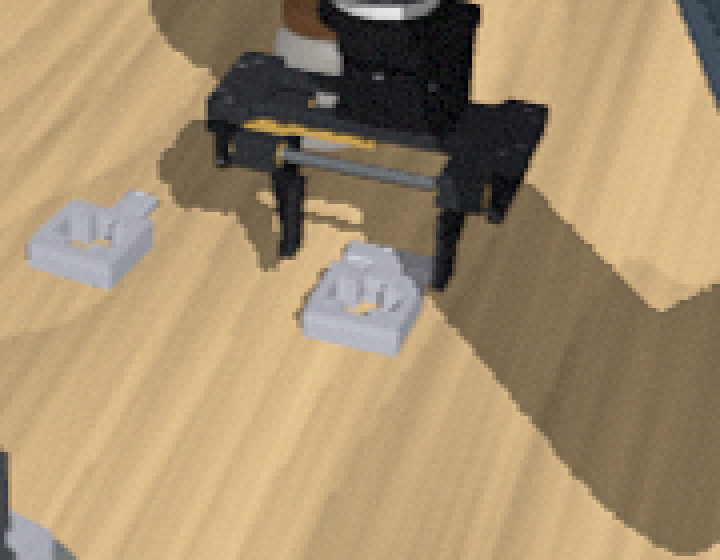

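View pics/top1.png

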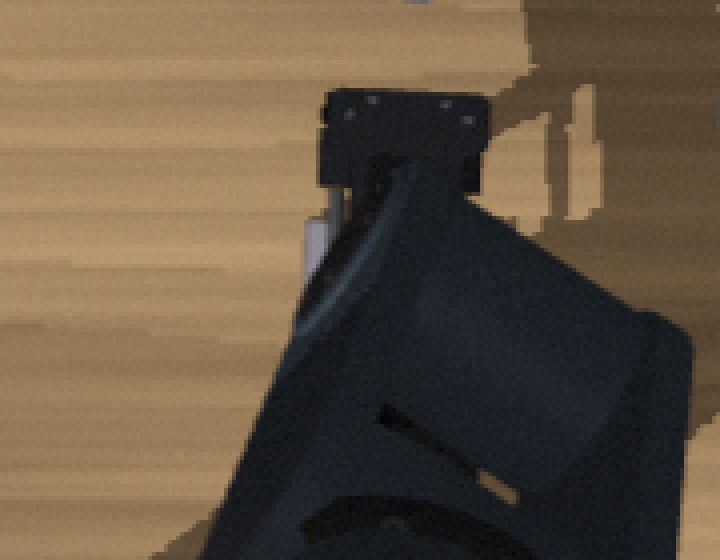

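The side view shows the open jaws straddling the paddle plate (crop 300-420, 240-355), about 30 mm above it.

jog_arm(
  rows=[
    {"dp": [0,0,15],"turn": [0,0,0],"grip": 1},
    {"dp": [0,0,30],"turn": [0,0,0],"grip": 1},
    {"dp": [0,0,35],"turn": [0,0,0],"grip": 1},
    {"dp": [0,0,35],"turn": [0,0,0],"grip": 1},
    {"dp": [0,0,35],"turn": [0,0,0],"grip": 1},
  ],
)

```text
time_s: 2.3
position: [0.464, -0.181, 0.0163]
tcp_rot: [[0.057, 0.998, 0.001], [0.998, -0.057, -0.001], [-0.001, 0.001, -1.0]]
force: [0.1, 0.1, 0.4]
opening: 0.999
```

```bash
python3 go.py 463.4 -179.9 15 86.8
```

```text
t 2.3 p [ 464.  -181.    16.3] yaw 86.76 F [0.1 0.1 0.4] op 0.999 j [-34.  42. 109.   0.  29. -31.]
dp [ 1.1 -0.7  1.3] turn [ 0.1  0.  -0. ]
```

jog_arm(
  rows=[
    {"dp": [1,0,1],"turn": [0,0,0],"grip": 1},
    {"dp": [1,0,1],"turn": [0,0,0],"grip": 0.6},
    {"dp": [1,0,1],"turn": [0,0,0],"grip": 0.6},
    {"dp": [1,0,1],"turn": [0,0,0],"grip": 0.6},
    {"dp": [1,0,1],"turn": [0,0,0],"grip": 0.6},
    {"dp": [1,0,1],"turn": [0,0,0],"grip": 0.6},
    {"dp": [1,0,1],"turn": [0,0,0],"grip": 0.6},
  ],
)

```text
time_s: 3.0
position: [0.4628, -0.1794, 0.0145]
tcp_rot: [[0.056, 0.998, -0.002], [0.998, -0.056, 0.001], [0.001, -0.002, -1.0]]
force: [-1.9, -0.4, 2.7]
opening: 0.688
```

```bash
python3 go.py 463.4 -179.9 15 86.8
```

```text
t 3.0 p [ 462.8 -179.4   14.5] yaw 86.77 F [-1.9 -0.4  2.7] op 0.688 j [-34.  43. 109.  -0.  29. -31.]
dp [-0.5  0.6 -0.5] turn [-0.1 -0.  -0. ]
```

jog_arm(
  rows=[
    {"dp": [0,0,-15],"turn": [0,0,0],"grip": 0.3},
    {"dp": [0,0,-45],"turn": [0,0,0],"grip": 0.3},
    {"dp": [0,0,-90],"turn": [0,0,0],"grip": 0.3},
    {"dp": [0,0,-130],"turn": [0,0,0],"grip": 0.3},
    {"dp": [0,0,-170],"turn": [0,0,8],"grip": 0.3},
    {"dp": [0,0,-185],"turn": [0,0,16],"grip": 0.3},
    {"dp": [0,0,-185],"turn": [0,0,24],"grip": 0.3},
    {"dp": [0,0,-185],"turn": [0,0,32],"grip": 0.3},
    {"dp": [0,0,-185],"turn": [0,0,40],"grip": 0.3},
    {"dp": [0,0,-185],"turn": [0,0,40],"grip": 0.3},
  ],
)

```text
time_s: 4.0
position: [0.4631, -0.1791, 0.1988]
tcp_rot: [[0.685, 0.729, -0.001], [0.729, -0.685, 0.001], [0.0, -0.002, -1.0]]
force: [-0.3, -0.2, -4.9]
opening: 0.685
```

```bash
python3 go.py 592.3 143.9 200 -21
```

```text
t 4.0 p [ 463.1 -179.1  198.8] yaw 46.76 F [-0.3 -0.2 -4.9] op 0.685 j [-34.  23. 102.   0.  54.   9.]
dp [ 323.9 -127.1   -1. ] turn [-0.1  0.1 67.8]
```

jog_arm(
  rows=[
    {"dp": [20,-8,0],"turn": [0,0,6],"grip": 0.3},
    {"dp": [55,-22,0],"turn": [0,0,14],"grip": 0.3},
    {"dp": [95,-37,0],"turn": [0,0,22],"grip": 0.3},
    {"dp": [135,-53,0],"turn": [0,0,30],"grip": 0.3},
    {"dp": [175,-69,0],"turn": [0,0,38],"grip": 0.3},
    {"dp": [215,-85,0],"turn": [0,0,46],"grip": 0.3},
    {"dp": [255,-101,0],"turn": [0,0,54],"grip": 0.3},
    {"dp": [290,-115,0],"turn": [0,0,62],"grip": 0.3},
    {"dp": [315,-124,0],"turn": [0,0,67.8],"grip": 0.3},
    {"dp": [324,-127,0],"turn": [0,0,67.8],"grip": 0.3},
  ],
)

```text
time_s: 5.0
position: [0.5935, 0.1463, 0.1985]
tcp_rot: [[0.935, -0.354, -0.0], [-0.354, -0.935, 0.001], [-0.0, -0.001, -1.0]]
force: [-0.1, -1.0, -4.7]
opening: 0.686
```

jog_arm(
  rows=[
    {"dp": [0,0,15],"turn": [0,0,0],"grip": 0.3},
    {"dp": [0,0,35],"turn": [0,0,0],"grip": 0.3},
    {"dp": [0,0,45],"turn": [0,0,0],"grip": 0.3},
    {"dp": [0,0,45],"turn": [0,0,0],"grip": 0.3},
    {"dp": [0,0,45],"turn": [0,0,0],"grip": 0.3},
    {"dp": [0,0,45],"turn": [0,0,0],"grip": 0.3},
  ],
)

```text
time_s: 5.6
position: [0.5938, 0.143, 0.1555]
tcp_rot: [[0.933, -0.359, 0.002], [-0.359, -0.933, 0.0], [0.002, -0.001, -1.0]]
force: [0.1, -0.1, -3.8]
opening: 0.687
```

```bash
python3 go.py 592.3 143.9 155 -21;  python3 - <<'E'
from h import *
for n in ("side","top"):
    im,d=vision.capture(n); np.savez(f"{n}2.npz",im=im,d=d)
    u,v=proj(n,[.592,.144,.12])[0].astype(int); print(n,u,v)
    cv2.imwrite(f"pics/{n}2.png",cv2.resize(im[v-70:v+70,u-90:u+90,::-1],None,fx=4,fy=4,interpolation=0))
E
```

```text
t 5.6 p [593.8 143.  155.5] yaw -21.03 F [ 0.1 -0.1 -3.8] op 0.687 j [  3.  35.  88.  -0.  57. 114.]
dp [-1.8 -0.3  0.5] turn [-0.  -0.1 -0. ]
side 287 291
top 231 244
```

View pics/side2.png

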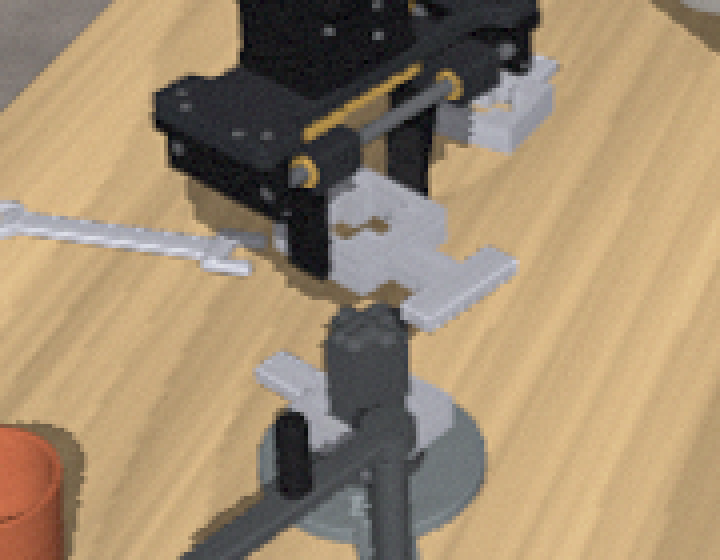

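View pics/top2.png

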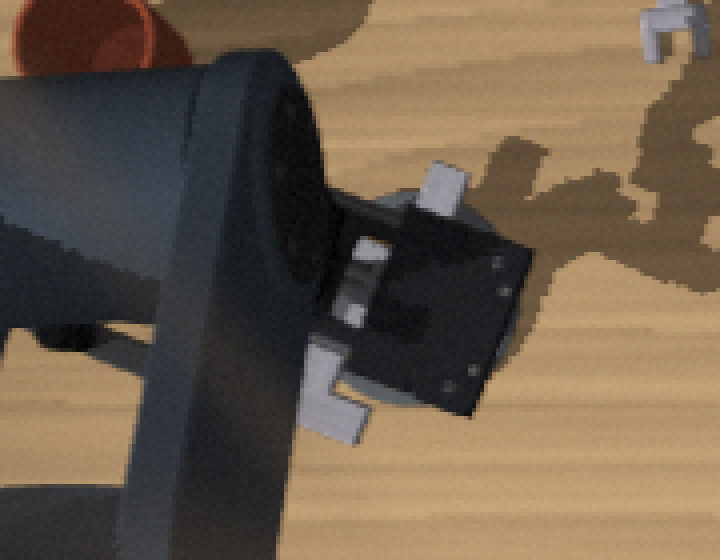

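Run:
```python
from h import *
a=np.radians(-21); S=np.array([[np.cos(a),-np.sin(a)],[np.sin(a),np.cos(a)]])
c0=np.array([592.3,143.9])
z=np.load('side2.npz'); P=pts('side',z['d'])*1000; im=z['im'].astype(int)
Q=(P[...,:2]-c0)@S; Z=P[...,2]
gray=(im.min(2)>110)&(im.max(2)-im.min(2)<45)
m=gray&(abs(Q).max(2)<130)&(Z>125)&(Z<175)
print(np.histogram(Z[m],bins=np.arange(125,176,5)))
def rect(m,zt,nm,n='side'):
    nl,l,st,ce=cv2.connectedComponentsWithStats(m.astype(np.uint8),connectivity=8);k=1+np.argmax(st[1:,4]); mm=l==k
    c,_=cv2.findContours(mm.astype(np.uint8),0,1); w=(ray(n,np.vstack(c)[:,0],zt/1000)[:,:2]*1000-c0)@S
    r=cv2.minAreaRect(w.astype(np.float32)); print(nm,mm.sum(),'z',np.median(Z[mm]).round(1),np.round(r[0],1),np.round(r[1],1),round(r[2],1),'lo',np.percentile(w,[2],axis=0).round(1),'hi',np.percentile(w,98,axis=0).round(1))
    return mm
mt=(m&(abs(Z-151)<2.5)&(Q[...,0]<-50)); rect(mt,151,'tabend')
mb=(m&(abs(Z-161)<2.5)&(Q[...,0]<40)); rect(mb,161,'bosstop')
# hub in side0 and side2
z0=np.load('side0.npz');P0=pts('side',z0['d'])*1000;Z=P0[...,2];Q0=(P0[...,:2]-c0)@S
rect((Z>93)&(Z<100)&(abs(Q0).max(2)<30),97,'hub side')
mm=(abs(Z-35)<2.5)&(Q0[...,0]>30)&(Q0[...,0]<90)&(abs(Q0[...,1])<20); rect(mm,35,'fitted tab')
# top camera for same
z=np.load('top2.npz'); P=pts('top',z['d'])*1000; Q=(P[...,:2]-c0)@S; Z=P[...,2]
rect((abs(Z-151)<3)&(Q[...,0]<-50)&(Q[...,0]>-90)&(abs(Q[...,1])<45),151,'top tabend','top')
```

```text
(array([  0,   0,   1,  88, 196, 357, 129, 218,   0,   0]), array([125, 130, 135, 140, 145, 150, 155, 160, 165, 170, 175]))
tabend 240 z 151.0 [-63.2   3.4] [65.2 27.1] 88.7 lo [[-76.3 -29.2]] hi [-50.5  35.1]
bosstop 249 z 161.4 [-1.7  2.2] [65.5 58.3] 89.2 lo [[-30.4 -30.6]] hi [25.4 32.9]
hub side 149 z 96.2 [-2.5  4.6] [32.5 40.1] 36.8 lo [[-23.  -14.6]] hi [15.  23.1]
fitted tab 95 z 35.2 [57.   3.4] [23.8 33.8] 89.1 lo [[40.1 -8.3]] hi [73.3 14.8]
top tabend 176 z 150.4 [-61.4 -14.5] [35.1 21.8] 89.1 lo [[-72.1 -31.7]] hi [-50.4   2.2]
```

Side view: the paddle plate is held level above the hub (crop hub top at (370,325)), and its tab end at (460,290) points toward the camera, opposite the fitted tab. Both views put it within about 2 mm of the hub's axis, so I'll lower it gently and watch the force.

jog_arm(
  rows=[
    {"dp": [-1.2,0,10],"turn": [0,0,0],"grip": 0.3},
    {"dp": [-1.2,0,22],"turn": [0,0,0],"grip": 0.3},
    {"dp": [-1.2,0,34],"turn": [0,0,0],"grip": 0.3},
    {"dp": [-1.2,0,40],"turn": [0,0,0],"grip": 0.3},
    {"dp": [-1.2,0,44],"turn": [0,0,0],"grip": 0.3},
    {"dp": [-1.2,0,47],"turn": [0,0,0],"grip": 0.3},
    {"dp": [-1.2,0,49],"turn": [0,0,0],"grip": 0.3},
    {"dp": [-1.2,0,50],"turn": [0,0,0],"grip": 0.3},
    {"dp": [-1.2,0,50],"turn": [0,0,0],"grip": 0.3},
  ],
)

```text
time_s: 6.6
position: [0.5921, 0.1438, 0.1047]
tcp_rot: [[0.933, -0.359, 0.0], [-0.359, -0.933, 0.0], [0.0, -0.0, -1.0]]
force: [0.1, -0.5, -4.5]
opening: 0.683
```

```bash
python3 go.py 592.3 143.9 59.5 -21
```

```text
t 6.6 p [592.1 143.8 104.7] yaw -21.04 F [ 0.1 -0.5 -4.5] op 0.683 j [  3.  39.  90.   0.  51. 114.]
dp [ 0.2 -0.2 45.2] turn [-0. -0. -0.]
```

jog_arm(
  rows=[
    {"dp": [0,0,5],"turn": [0,0,0],"grip": 0.3},
    {"dp": [0,0,10],"turn": [0,0,0],"grip": 0.3},
    {"dp": [0,0,15],"turn": [0,0,0],"grip": 0.3},
    {"dp": [0,0,20],"turn": [0,0,0],"grip": 0.3},
    {"dp": [0,0,20],"turn": [0,0,0],"grip": 0.3},
  ],
)

```text
time_s: 7.1
position: [0.5912, 0.1437, 0.0835]
tcp_rot: [[0.933, -0.359, -0.002], [-0.359, -0.933, -0.0], [-0.002, 0.001, -1.0]]
force: [1.1, 0.0, -4.9]
opening: 0.691
```

```bash
python3 go.py 592.3 143.9 59.5 -21
```

```text
t 7.1 p [591.2 143.7  83.5] yaw -21.04 F [ 1.1  0.  -4.9] op 0.691 j [  3.  40.  91.  -0.  49. 114.]
dp [ 1.  -0.6 24. ] turn [ 0.1  0.1 -0. ]
```

jog_arm(
  rows=[
    {"dp": [0,0,5],"turn": [0,0,0],"grip": 0.3},
    {"dp": [0,0,10],"turn": [0,0,0],"grip": 0.3},
    {"dp": [0,0,15],"turn": [0,0,0],"grip": 0.3},
    {"dp": [0,0,18],"turn": [0,0,0],"grip": 0.3},
    {"dp": [0,0,21],"turn": [0,0,0],"grip": 0.3},
    {"dp": [0,0,23],"turn": [0,0,0],"grip": 0.3},
    {"dp": [0,0,23],"turn": [0,0,0],"grip": 0.3},
  ],
)

```text
time_s: 7.8
position: [0.5918, 0.1438, 0.0613]
tcp_rot: [[0.933, -0.359, -0.001], [-0.359, -0.933, -0.0], [-0.0, 0.0, -1.0]]
force: [-0.0, 0.3, -4.0]
opening: 0.684
```

```bash
python3 go.py 592.3 143.9 59.5 -21
```

```text
t 7.8 p [591.8 143.8  61.3] yaw -21.04 F [-0.   0.3 -4. ] op 0.684 j [  3.  42.  92.   0.  46. 114.]
dp [ 0.5 -0.3  1.8] turn [ 0.  0. -0.]
```

jog_arm(
  rows=[
    {"dp": [0,0,1],"turn": [0,0,0],"grip": 0.3},
    {"dp": [0,0,2],"turn": [0,0,0],"grip": 0.3},
    {"dp": [0,0,2.5],"turn": [0,0,0],"grip": 0.3},
    {"dp": [0,0,2.5],"turn": [0,0,0],"grip": 0.3},
  ],
)

```text
time_s: 8.2
position: [0.5922, 0.1438, 0.0597]
tcp_rot: [[0.933, -0.359, 0.001], [-0.359, -0.933, 0.0], [0.001, -0.0, -1.0]]
force: [-2.2, -0.1, -0.7]
opening: 0.685
```

jog_arm(
  rows=[
    {"dp": [0,0,1],"turn": [0,0,0],"grip": 0.3},
    {"dp": [0,0,1],"turn": [0,0,0],"grip": 0.9},
    {"dp": [0,0,1],"turn": [0,0,0],"grip": 0.9},
    {"dp": [0,0,1],"turn": [0,0,0],"grip": 0.9},
    {"dp": [0,0,1],"turn": [0,0,0],"grip": 0.9},
    {"dp": [0,0,-15],"turn": [0,0,0],"grip": 0.9},
    {"dp": [0,0,-50],"turn": [0,0,0],"grip": 0.9},
    {"dp": [0,0,-95],"turn": [0,0,0],"grip": 0.9},
    {"dp": [0,0,-140],"turn": [0,0,0],"grip": 0.9},
    {"dp": [0,0,-140],"turn": [0,0,0],"grip": 0.9},
  ],
)

```text
time_s: 9.2
position: [0.5966, 0.1442, 0.206]
tcp_rot: [[0.933, -0.359, 0.015], [-0.359, -0.933, 0.001], [0.014, -0.006, -1.0]]
force: [1.6, -0.5, 0.1]
opening: 0.896
```

```bash
python3 go.py 647.4 -195.3 130 80.9
python3 - <<'E'
from h import *
n="side"; im,d=vision.capture(n); np.savez(f"{n}3.npz",im=im,d=d)
u,v=proj(n,[.592,.144,.06])[0].astype(int)
cv2.imwrite(f"pics/{n}3.png",cv2.resize(im[v-70:v+70,u-90:u+90,::-1],None,fx=4,fy=4,interpolation=0))
E
```

```text
t 9.2 p [596.6 144.2 206. ] yaw -21.03 F [ 1.6 -0.5  0.1] op 0.896 j [  3.  31.  86.   0.  62. 114.]
dp [168.2 299.1  76.5] turn [   0.4   -0.9 -101.9]
```

View pics/side3.png

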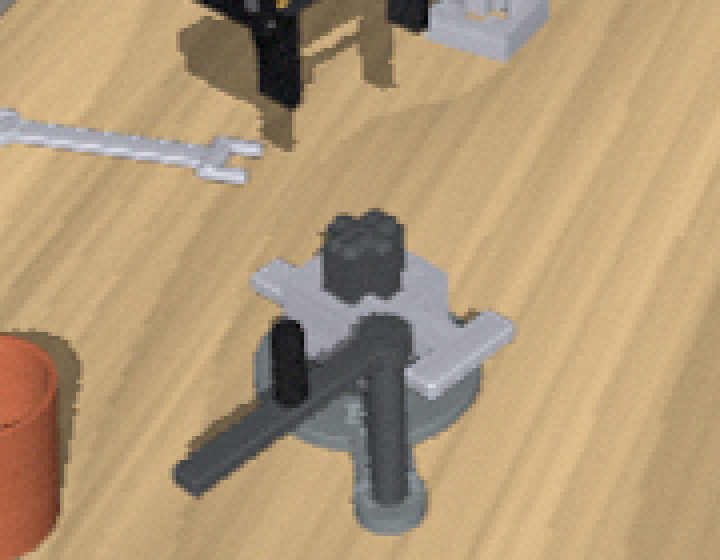

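The paddle plate sits around the hub with its tab at crop (460,350), opposite the fitted tab at (275,280). Next I check its height.

Run:
```python
from h import *
a=np.radians(-21); S=np.array([[np.cos(a),-np.sin(a)],[np.sin(a),np.cos(a)]])
P=pts('side',np.load('side3.npz')['d'])*1000; Q=(P[...,:2]-[592.3,143.9])@S;Z=P[...,2]
for nm,m in (('tabend',(Q[...,0]<-55)&(Q[...,0]>-80)&(abs(Q[...,1]-0)<32)&(Z>40)&(Z<70)),('boss',(abs(Q[...,0])<28)&(abs(Q[...,1])<30)&(Z>50)&(Z<75)),('bossR',(Q[...,0]>0)&(abs(Q[...,0])<28)&(abs(Q[...,1])<30)&(Z>50)&(Z<75))):
    print(nm,m.sum(),np.percentile(Z[m],[10,50,90]).round(1))
```

```text
tabend 266 [50.3 55.2 57.4]
boss 310 [62.4 66.  71.5]
bossR 91 [55.7 65.2 68.8]
```

jog_arm(
  rows=[
    {"dp": [8,15,0],"turn": [0,0,-6],"grip": 0.9},
    {"dp": [25,45,0],"turn": [0,0,-14],"grip": 0.9},
    {"dp": [45,80,0],"turn": [0,0,-22],"grip": 0.9},
    {"dp": [65,115,0],"turn": [0,0,-30],"grip": 0.9},
    {"dp": [85,150,0],"turn": [0,0,-38],"grip": 1},
    {"dp": [105,187,0],"turn": [0,0,-46],"grip": 1},
    {"dp": [125,222,0],"turn": [0,0,-54],"grip": 1},
    {"dp": [145,257,0],"turn": [0,0,-62],"grip": 1},
    {"dp": [160,285,0],"turn": [0,0,-70],"grip": 1},
    {"dp": [168,299,0],"turn": [0,0,-78],"grip": 1},
  ],
)

```text
time_s: 10.25
position: [0.6406, -0.1987, 0.1968]
tcp_rot: [[0.543, 0.84, -0.002], [0.84, -0.543, 0.0], [-0.001, -0.002, -1.0]]
force: [-0.5, -0.1, -0.5]
opening: 1.0
```

```bash
python3 go.py 647.4 -195.3 60 80.9
```

```text
t 10.25 p [ 640.6 -198.7  196.8] yaw 57.13 F [-0.5 -0.1 -0.5] op 1.0 j [-27.  36.  77.  -0.  67.   6.]
dp [  6.7   4.2 136.8] turn [ -0.1   0.  -23.8]
```

jog_arm(
  rows=[
    {"dp": [5,3,20],"turn": [0,0,-8],"grip": 1},
    {"dp": [5,3,50],"turn": [0,0,-16],"grip": 1},
    {"dp": [5,3,85],"turn": [0,0,-23.8],"grip": 1},
    {"dp": [5,3,115],"turn": [0,0,-23.8],"grip": 1},
    {"dp": [5,3,130],"turn": [0,0,-23.8],"grip": 1},
    {"dp": [5,3,137],"turn": [0,0,-23.8],"grip": 1},
    {"dp": [5,3,137],"turn": [0,0,-23.8],"grip": 1},
    {"dp": [5,3,137],"turn": [0,0,-23.8],"grip": 1},
  ],
)

```text
time_s: 11.05
position: [0.6475, -0.1935, 0.0632]
tcp_rot: [[0.161, 0.987, 0.002], [0.987, -0.161, -0.001], [-0.001, 0.002, -1.0]]
force: [0.0, -0.0, 0.6]
opening: 1.0
```

```bash
python3 go.py 647.4 -195.3 14.5 80.9
```

```text
t 11.05 p [ 647.5 -193.5   63.2] yaw 80.76 F [ 0.  -0.   0.6] op 1.0 j [-26.  46.  81.  -0.  53. -17.]
dp [-1.8  0.  48.7] turn [ 0.1  0.  -0.1]
```

jog_arm(
  rows=[
    {"dp": [-1.5,0,15],"turn": [0,0,0],"grip": 1},
    {"dp": [-1.5,0,32],"turn": [0,0,0],"grip": 1},
    {"dp": [-1.5,0,44],"turn": [0,0,0],"grip": 1},
    {"dp": [-1.5,0,48],"turn": [0,0,0],"grip": 1},
    {"dp": [-1.5,0,48],"turn": [0,0,0],"grip": 1},
    {"dp": [-1.5,0,48],"turn": [0,0,0],"grip": 1},
  ],
)

```text
time_s: 11.65
position: [0.6465, -0.1946, 0.0138]
tcp_rot: [[0.161, 0.987, 0.0], [0.987, -0.161, -0.0], [-0.0, 0.0, -1.0]]
force: [0.4, -0.0, 0.4]
opening: 1.0
```

```bash
python3 go.py 647.4 -195.3 14.5 80.9
```

```text
t 11.65 p [ 646.5 -194.6   13.8] yaw 80.76 F [ 0.4 -0.   0.4] op 1.0 j [-26.  50.  82.   0.  48. -17.]
dp [-0.6  1.  -0.7] turn [ 0.   0.  -0.1]
```

jog_arm(
  rows=[
    {"dp": [-0.6,0.5,-1],"turn": [0,0,0],"grip": 1},
    {"dp": [-0.6,0.5,-1],"turn": [0,0,0],"grip": 0.3},
    {"dp": [-0.6,0.5,-1],"turn": [0,0,0],"grip": 0.3},
    {"dp": [-0.6,0.5,-1],"turn": [0,0,0],"grip": 0.3},
    {"dp": [-0.6,0.5,-1],"turn": [0,0,0],"grip": 0.3},
    {"dp": [-0.6,0.5,-1],"turn": [0,0,0],"grip": 0.3},
    {"dp": [-0.6,0.5,-1],"turn": [0,0,0],"grip": 0.3},
  ],
)

```text
time_s: 12.35
position: [0.6467, -0.1952, 0.0151]
tcp_rot: [[0.161, 0.987, -0.0], [0.987, -0.161, 0.0], [0.0, -0.0, -1.0]]
force: [0.3, -0.5, -0.0]
opening: 0.685
```

jog_arm(
  rows=[
    {"dp": [0,0,-15],"turn": [0,0,0],"grip": 0.3},
    {"dp": [0,0,-45],"turn": [0,0,0],"grip": 0.3},
    {"dp": [0,0,-90],"turn": [0,0,0],"grip": 0.3},
    {"dp": [0,0,-130],"turn": [0,0,0],"grip": 0.3},
    {"dp": [0,0,-170],"turn": [0,0,0],"grip": 0.3},
    {"dp": [0,0,-190],"turn": [0,0,0],"grip": 0.3},
    {"dp": [0,0,-195],"turn": [0,0,0],"grip": 0.3},
    {"dp": [0,0,-195],"turn": [0,0,0],"grip": 0.3},
  ],
)

```text
time_s: 13.15
position: [0.6464, -0.195, 0.2104]
tcp_rot: [[0.161, 0.987, 0.0], [0.987, -0.161, 0.0], [0.0, -0.0, -1.0]]
force: [-1.0, -0.4, -5.1]
opening: 0.685
```

```bash
python3 go.py 592.3 143.9 205 159
```

```text
t 13.15 p [ 646.4 -195.   210.4] yaw 80.76 F [-1.  -0.4 -5.1] op 0.685 j [-26.  36.  76.   0.  69. -17.]
dp [ 325.8 -107.8    5.4] turn [  0.   -0.  -78.2]
```

jog_arm(
  rows=[
    {"dp": [20,-7,0],"turn": [0,0,-7],"grip": 0.3},
    {"dp": [55,-18,0],"turn": [0,0,-15],"grip": 0.3},
    {"dp": [95,-31,0],"turn": [0,0,-23],"grip": 0.3},
    {"dp": [135,-45,0],"turn": [0,0,-31],"grip": 0.3},
    {"dp": [175,-58,0],"turn": [0,0,-39],"grip": 0.3},
    {"dp": [215,-71,0],"turn": [0,0,-47],"grip": 0.3},
    {"dp": [255,-84,0],"turn": [0,0,-55],"grip": 0.3},
    {"dp": [290,-96,0],"turn": [0,0,-63],"grip": 0.3},
    {"dp": [315,-104,0],"turn": [0,0,-71],"grip": 0.3},
    {"dp": [326,-108,0],"turn": [0,0,-78.2],"grip": 0.3},
  ],
)

```text
time_s: 14.15
position: [0.5896, 0.1468, 0.2072]
tcp_rot: [[-0.936, 0.351, -0.007], [0.351, 0.936, 0.001], [0.006, -0.002, -1.0]]
force: [0.6, -0.3, -5.4]
opening: 0.687
```

jog_arm(
  rows=[
    {"dp": [0,0,15],"turn": [0,0,0],"grip": 0.3},
    {"dp": [0,0,35],"turn": [0,0,0],"grip": 0.3},
    {"dp": [0,0,50],"turn": [0,0,0],"grip": 0.3},
    {"dp": [0,0,50],"turn": [0,0,0],"grip": 0.3},
    {"dp": [0,0,50],"turn": [0,0,0],"grip": 0.3},
    {"dp": [0,0,50],"turn": [0,0,0],"grip": 0.3},
  ],
)

```text
time_s: 14.75
position: [0.5928, 0.1438, 0.1601]
tcp_rot: [[-0.933, 0.359, 0.0], [0.359, 0.933, 0.0], [-0.0, 0.0, -1.0]]
force: [-0.5, 0.1, -4.6]
opening: 0.685
```

```bash
python3 go.py 592.3 143.9 104 159;  python3 - <<'E'
from h import *
for n in ("side",):
    im,d=vision.capture(n); np.savez(f"{n}4.npz",im=im,d=d)
    u,v=proj(n,[.592,.144,.12])[0].astype(int); print(n,u,v)
    cv2.imwrite(f"pics/{n}4.png",cv2.resize(im[v-70:v+70,u-90:u+90,::-1],None,fx=4,fy=4,interpolation=0))
E
```

```text
t 14.75 p [592.8 143.8 160.1] yaw 158.95 F [-0.5  0.1 -4.6] op 0.685 j [  3.  34.  88.   0.  58. -66.]
dp [ 0.5 -0.1 56.1] turn [ 0.  0. -0.]
side 287 291
```

View pics/side4.png

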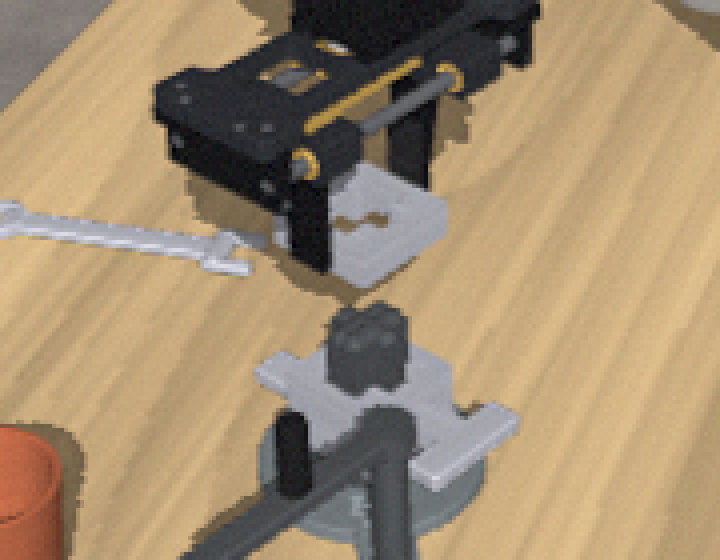

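The knife plate is held above the hub with its tab on the far side (the same way as the fitted tab at crop (278,370)). The paddle stays home.

jog_arm(
  rows=[
    {"dp": [0.3,0,10],"turn": [0,0,0],"grip": 0.3},
    {"dp": [0.3,0,22],"turn": [0,0,0],"grip": 0.3},
    {"dp": [0.3,0,34],"turn": [0,0,0],"grip": 0.3},
    {"dp": [0.3,0,42],"turn": [0,0,0],"grip": 0.3},
    {"dp": [0.3,0,47],"turn": [0,0,0],"grip": 0.3},
    {"dp": [0.3,0,51],"turn": [0,0,0],"grip": 0.3},
    {"dp": [0.3,0,54],"turn": [0,0,0],"grip": 0.3},
    {"dp": [0.3,0,56],"turn": [0,0,0],"grip": 0.3},
    {"dp": [0.3,0,56],"turn": [0,0,0],"grip": 0.3},
  ],
)

```text
time_s: 15.7
position: [0.5923, 0.144, 0.104]
tcp_rot: [[-0.933, 0.359, 0.0], [0.359, 0.933, 0.0], [-0.0, 0.0, -1.0]]
force: [0.3, -0.5, -5.2]
opening: 0.689
```

```bash
python3 go.py 592.3 143.9 80 159
```

```text
t 15.7 p [592.3 144.  104. ] yaw 158.96 F [ 0.3 -0.5 -5.2] op 0.689 j [  3.  39.  90.   0.  51. -66.]
dp [-0.1 -0.1 24. ] turn [ 0.  0. -0.]
```

jog_arm(
  rows=[
    {"dp": [0,0,5],"turn": [0,0,0],"grip": 0.3},
    {"dp": [0,0,10],"turn": [0,0,0],"grip": 0.3},
    {"dp": [0,0,15],"turn": [0,0,0],"grip": 0.3},
    {"dp": [0,0,18],"turn": [0,0,0],"grip": 0.3},
    {"dp": [0,0,21],"turn": [0,0,0],"grip": 0.3},
    {"dp": [0,0,23],"turn": [0,0,0],"grip": 0.3},
    {"dp": [0,0,24.5],"turn": [0,0,0],"grip": 0.3},
    {"dp": [0,0,24.5],"turn": [0,0,0],"grip": 0.3},
  ],
)

```text
time_s: 16.5
position: [0.5922, 0.144, 0.0801]
tcp_rot: [[-0.933, 0.359, 0.0], [0.359, 0.933, -0.0], [-0.0, -0.0, -1.0]]
force: [-2.0, -0.8, -0.3]
opening: 0.691
```

jog_arm(
  rows=[
    {"dp": [0,0,1],"turn": [0,0,0],"grip": 0.3},
    {"dp": [0,0,1],"turn": [0,0,0],"grip": 0.9},
    {"dp": [0,0,1],"turn": [0,0,0],"grip": 0.9},
    {"dp": [0,0,1],"turn": [0,0,0],"grip": 0.9},
    {"dp": [0,0,1],"turn": [0,0,0],"grip": 0.9},
    {"dp": [0,0,-15],"turn": [0,0,0],"grip": 0.9},
    {"dp": [0,0,-45],"turn": [0,0,0],"grip": 0.9},
    {"dp": [0,0,-90],"turn": [0,0,0],"grip": 0.9},
    {"dp": [0,0,-135],"turn": [0,0,0],"grip": 0.9},
    {"dp": [0,0,-140],"turn": [0,0,0],"grip": 0.9},
  ],
)

```text
time_s: 17.5
position: [0.5963, 0.1444, 0.2259]
tcp_rot: [[-0.933, 0.359, 0.013], [0.359, 0.933, 0.001], [-0.012, 0.005, -1.0]]
force: [0.7, -0.7, 0.4]
opening: 0.903
```

```bash
python3 go.py 592.3 143.9 205 159
python3 - <<'E'
from h import *
n="side"; im,d=vision.capture(n); np.savez(f"{n}5.npz",im=im,d=d)
u,v=proj(n,[.592,.144,.06])[0].astype(int)
cv2.imwrite(f"pics/{n}5.png",cv2.resize(im[v-70:v+70,u-90:u+90,::-1],None,fx=4,fy=4,interpolation=0))
a=np.radians(-21); S=np.array([[np.cos(a),-np.sin(a)],[np.sin(a),np.cos(a)]])
P=pts('side',d)*1000; Q=(P[...,:2]-[592.3,143.9])@S;Z=P[...,2]
for nm,m in (('boss',(abs(Q[...,0])<28)&(abs(Q[...,1])<30)&(Z>60)&(Z<90)),('bossR',(Q[...,0]>0)&(abs(Q[...,0])<28)&(Q[...,1]<0)&(Q[...,1]>-30)&(Z>60)&(Z<90))):
    print(nm,m.sum(),np.percentile(Z[m],[10,50,90]).round(1),np.histogram(Z[m],np.arange(60,91,3)))
E
```

```text
t 17.5 p [596.3 144.4 225.9] yaw 158.97 F [ 0.7 -0.7  0.4] op 0.903 j [  3.  30.  85.   0.  65. -66.]
dp [ 3.8 -2.  20.9] turn [ 0.3  0.7 -0. ]
boss 382 [70.6 85.4 88. ] (array([ 11,   6,  16,   9,   7,   8,  14,  45, 186,  80]), array([60, 63, 66, 69, 72, 75, 78, 81, 84, 87, 90]))
bossR 34 [84.9 85.9 87.5] (array([ 0,  0,  0,  0,  0,  0,  0,  3, 23,  8]), array([60, 63, 66, 69, 72, 75, 78, 81, 84, 87, 90]))
```

View pics/side5.png

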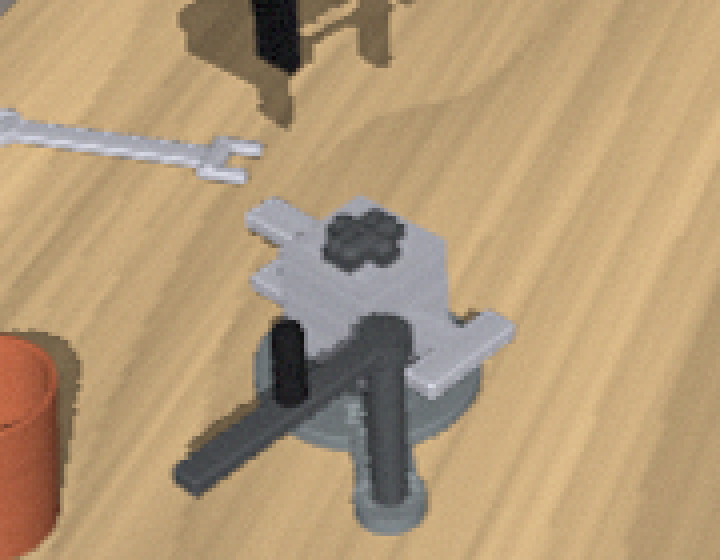

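Both plates are home: the knife's top is at about 85 mm with its tab at crop (280,215), over the fitted one, and the paddle tab is opposite. The knob is at (290,360). Next I close the fingers and move behind the knob.

```bash
python3 go.py 531.5 302 215 157.5
```

```text
t 17.55 p [595.  144.3 224. ] yaw 158.97 F [ 0.7  0.  -0.3] op 0.896 j [  3.  30.  85.   0.  65. -66.]
dp [115.9 124.4   8.5] turn [0.2 0.5 1.5]
```

jog_arm(
  rows=[
    {"dp": [20,21,0],"turn": [0,0,1.5],"grip": 0},
    {"dp": [50,54,0],"turn": [0,0,1.5],"grip": 0},
    {"dp": [80,88,0],"turn": [0,0,1.5],"grip": 0},
    {"dp": [105,114,0],"turn": [0,0,1.5],"grip": 0},
    {"dp": [115,126,0],"turn": [0,0,1.5],"grip": 0},
    {"dp": [115,126,0],"turn": [0,0,1.5],"grip": 0},
    {"dp": [115,126,0],"turn": [0,0,1.5],"grip": 0},
    {"dp": [115,126,0],"turn": [0,0,1.5],"grip": 0},
  ],
)

```text
time_s: 18.35
position: [0.5309, 0.3013, 0.2191]
tcp_rot: [[-0.923, 0.385, -0.0], [0.385, 0.923, -0.001], [-0.0, -0.001, -1.0]]
force: [0.3, -0.2, 0.1]
opening: 0.256
```

```bash
python3 go.py 531.5 302 136 157.5
```

```text
t 18.35 p [530.9 301.3 219.1] yaw 157.36 F [ 0.3 -0.2  0.1] op 0.256 j [ 19.  30.  85.  -0.  65. -48.]
dp [-0.3  0.9 83.1] turn [-0.1  0.  -0.1]
```

jog_arm(
  rows=[
    {"dp": [0,0,20],"turn": [0,0,0],"grip": 0},
    {"dp": [0,0,50],"turn": [0,0,0],"grip": 0},
    {"dp": [0,0,75],"turn": [0,0,0],"grip": 0},
    {"dp": [0,0,83],"turn": [0,0,0],"grip": 0},
    {"dp": [0,0,83],"turn": [0,0,0],"grip": 0},
    {"dp": [0,0,83],"turn": [0,0,0],"grip": 0},
  ],
)

```text
time_s: 18.95
position: [0.5313, 0.3025, 0.1374]
tcp_rot: [[-0.923, 0.384, 0.002], [0.384, 0.923, 0.001], [-0.001, 0.001, -1.0]]
force: [-0.2, 0.1, -0.1]
opening: 0.004
```

```bash
cat > arc.py <<'E'
from h import *
import sys
a0,a1,n=float(sys.argv[1]),float(sys.argv[2]),int(sys.argv[3]); d=float(sys.argv[4]) if len(sys.argv)>4 else 17.5
pv=np.array([545.6,231.3]); s=bot.read_state(); T=np.array(s['tcp_rot']);p=np.array(s['position'])*1000
yaw=np.degrees(np.arctan2(T[1,0],T[0,0])); print(s['time_s'],p.round(1),yaw.round(1),np.round(s['force'],1),np.round(s['joint_positions']),round(s['opening'],2))
for th in np.linspace(a0,a1,n+1):
    r=np.radians(th); c=pv+60*np.array([np.cos(r),np.sin(r)])-d*np.array([np.sin(r),-np.cos(r)])
    g=T.T@np.array([c[0]-p[0],c[1]-p[1],136-p[2]]); print(round(th,1),g.round(1),'turn',round(yaw-(th+90),1))
E
python3 arc.py 73 19 9
python3 - <<'E'
from h import *
n="side"; im,d=vision.capture(n)
u,v=proj(n,[.552,.26,.1])[0].astype(int)
cv2.imwrite(f"pics/{n}6.png",cv2.resize(im[v-70:v+70,u-90:u+90,::-1],None,fx=4,fy=4,interpolation=0))
E
```

```text
18.95 [531.3 302.5 137.4] 157.4 [-0.2  0.1 -0.1] [ 19.  36.  89.  -0.  55. -48.] 0.0
73.0 [-17.3  -2.2   1.5] turn -5.6
67.0 [-23.5  -0.1   1.5] turn 0.4
61.0 [-29.8   1.3   1.5] turn 6.4
55.0 [-36.3   2.1   1.5] turn 12.4
49.0 [-42.9   2.2   1.5] turn 18.4
43.0 [-49.4   1.6   1.5] turn 24.4
37.0 [-55.8   0.4   1.5] turn 30.4
31.0 [-62.1  -1.6   1.5] turn 36.4
25.0 [-68.1  -4.1   1.5] turn 42.4
19.0 [-73.8  -7.3   1.5] turn 48.4
```

View pics/side6.png

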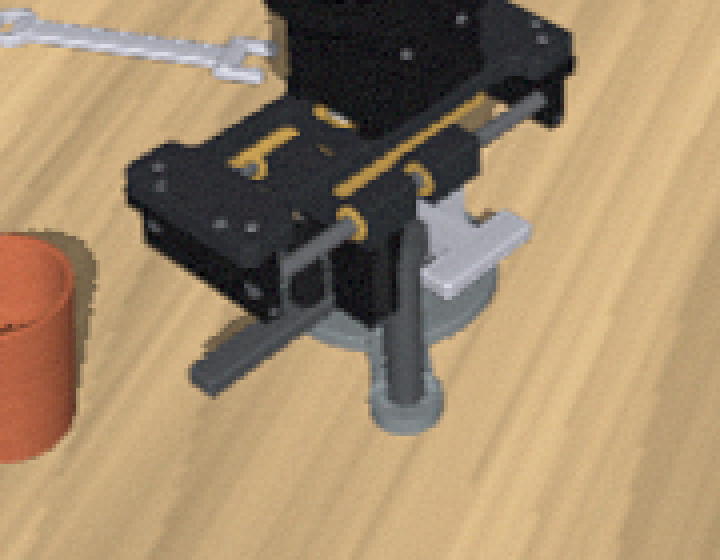

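The closed fingers (crop (365,270)) are on the -x side of the knob (310,280), so I start pushing along the arc.

jog_arm(
  rows=[
    {"dp": [-17,-2,1],"turn": [0,0,-2],"grip": 0},
    {"dp": [-23.5,0,1],"turn": [0,0,0.4],"grip": 0},
    {"dp": [-30,1.3,1],"turn": [0,0,6.4],"grip": 0},
    {"dp": [-36.3,2.1,1],"turn": [0,0,12.4],"grip": 0},
    {"dp": [-43,2.2,1],"turn": [0,0,18.4],"grip": 0},
    {"dp": [-49.4,1.6,1],"turn": [0,0,24.4],"grip": 0},
    {"dp": [-56,0.4,1],"turn": [0,0,30.4],"grip": 0},
    {"dp": [-62,-1.6,1],"turn": [0,0,36.4],"grip": 0},
    {"dp": [-68,-4,1],"turn": [0,0,42.4],"grip": 0},
    {"dp": [-74,-7.3,1],"turn": [0,0,48.4],"grip": 0},
  ],
)

```text
time_s: 20.0
position: [0.5959, 0.2681, 0.1371]
tcp_rot: [[-0.323, 0.947, 0.001], [0.947, 0.323, 0.001], [0.001, 0.001, -1.0]]
force: [-1.1, 0.6, 0.5]
opening: 0.008
```

```bash
python3 arc.py 13 -41 9
python3 - <<'E'
from h import *
n="side"; im,d=vision.capture(n)
u,v=proj(n,[.582,.24,.1])[0].astype(int)
cv2.imwrite(f"pics/{n}7.png",cv2.resize(im[v-70:v+70,u-90:u+90,::-1],None,fx=4,fy=4,interpolation=0))
E
```

```text
20.0 [595.9 268.1 137.1] 108.8 [-1.1  0.6  0.5] [14. 39. 83.  0. 59. -4.] 0.01
13.0 [-7.3  2.   1.1] turn 5.8
7.0 [-13.8   2.8   1.1] turn 11.8
1.0 [-20.4   3.    1.1] turn 17.8
-5.0 [-26.9   2.5   1.1] turn 23.8
-11.0 [-33.3   1.3   1.1] turn 29.8
-17.0 [-39.6  -0.6   1.1] turn 35.8
-23.0 [-45.6  -3.1   1.1] turn 41.8
-29.0 [-51.4  -6.2   1.1] turn 47.8
-35.0 [-56.7  -9.9   1. ] turn 53.8
-41.0 [-61.7 -14.2   1. ] turn 59.8
```

View pics/side7.png

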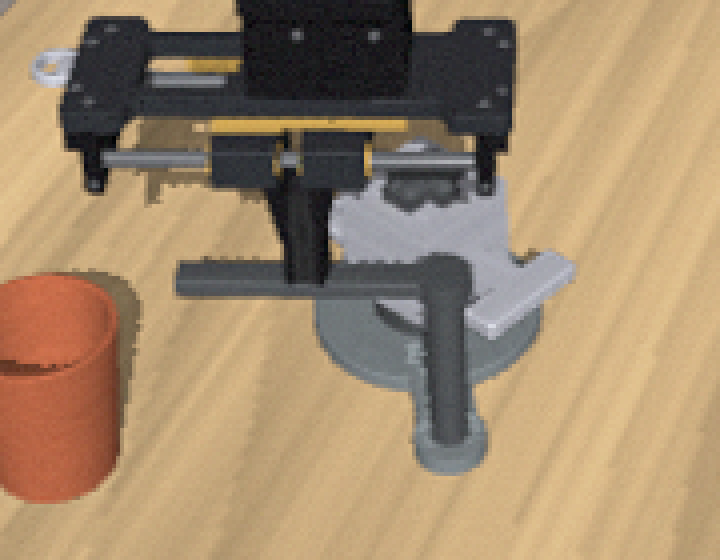

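The bar now runs left from the pivot (crop (445,270)) and the fingers at (305,240) are behind the knob, so it's swinging as planned and I keep pushing.

jog_arm(
  rows=[
    {"dp": [-7.3,2,1],"turn": [0,0,5.8],"grip": 0},
    {"dp": [-14,2.8,1],"turn": [0,0,11.8],"grip": 0},
    {"dp": [-20.4,3,1],"turn": [0,0,17.8],"grip": 0},
    {"dp": [-27,2.5,1],"turn": [0,0,23.8],"grip": 0},
    {"dp": [-33.3,1.3,1],"turn": [0,0,29.8],"grip": 0},
    {"dp": [-39.6,-0.6,1],"turn": [0,0,35.8],"grip": 0},
    {"dp": [-45.6,-3,1],"turn": [0,0,41.8],"grip": 0},
    {"dp": [-51.4,-6.2,1],"turn": [0,0,47.8],"grip": 0},
    {"dp": [-56.7,-10,1],"turn": [0,0,53.8],"grip": 0},
    {"dp": [-61.7,-14.2,1],"turn": [0,0,59.8],"grip": 0},
  ],
)

```text
time_s: 21.05
position: [0.6024, 0.2057, 0.136]
tcp_rot: [[0.655, 0.756, 0.001], [0.756, -0.655, 0.002], [0.002, -0.0, -1.0]]
force: [-0.7, 2.8, 1.3]
opening: 0.007
```

```bash
python3 arc.py -45 -63 4
```

```text
21.05 [602.4 205.7 136. ] 49.1 [-0.7  2.8  1.3] [ 9. 38. 85.  0. 57. 50.] 0.01
-45.0 [-4.7  1.4 -0. ] turn 4.1
-49.5 [-9.5  2.2 -0. ] turn 8.6
-54.0 [-14.4   2.7  -0. ] turn 13.1
-58.5 [-19.3   2.8  -0.1] turn 17.6
-63.0 [-24.2   2.5  -0.1] turn 22.1
```

jog_arm(
  rows=[
    {"dp": [-4.7,1.4,0],"turn": [0,0,4],"grip": 0},
    {"dp": [-9.5,2.2,0],"turn": [0,0,8.6],"grip": 0},
    {"dp": [-14.4,2.7,0],"turn": [0,0,13],"grip": 0},
    {"dp": [-19,2.8,0],"turn": [0,0,17.6],"grip": 0},
    {"dp": [-21,2.8,0],"turn": [0,0,20],"grip": 0},
    {"dp": [-21,2.8,0],"turn": [0,0,20],"grip": 0},
  ],
)

```text
time_s: 21.65
position: [0.5915, 0.1874, 0.136]
tcp_rot: [[0.872, 0.49, 0.003], [0.49, -0.872, 0.001], [0.003, 0.001, -1.0]]
force: [0.6, 0.6, 0.0]
opening: 0.004
```

```bash
python3 arc.py -60 -64 4
python3 - <<'E'
from h import *
n="side"; im,d=vision.capture(n)
u,v=proj(n,[.582,.2,.1])[0].astype(int)
cv2.imwrite(f"pics/{n}8.png",cv2.resize(im[v-70:v+70,u-90:u+90,::-1],None,fx=4,fy=4,interpolation=0))
E
```

```text
21.65 [591.5 187.4 136. ] 29.3 [0.6 0.6 0. ] [ 7. 37. 88.  0. 55. 68.] 0.0
-60.0 [-0.3 -0.9 -0. ] turn -0.7
-61.0 [-1.4 -0.6 -0. ] turn 0.3
-62.0 [-2.4 -0.3 -0. ] turn 1.3
-63.0 [-3.5 -0.  -0. ] turn 2.3
-64.0 [-4.5  0.2 -0. ] turn 3.3
```

View pics/side8.png

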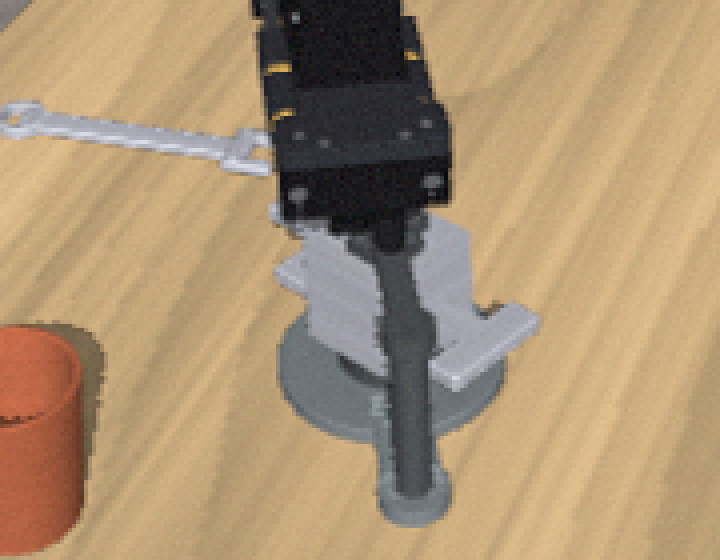

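The bar now lies over the hub (crop (395,270)); I push gently on until the stop shows in the force.

jog_arm(
  rows=[
    {"dp": [-1.5,0,0],"turn": [0,0,1],"grip": 0},
    {"dp": [-3,0,0],"turn": [0,0,2],"grip": 0},
    {"dp": [-3,0,0],"turn": [0,0,2],"grip": 0},
  ],
)

```text
time_s: 22.0
position: [0.5899, 0.1859, 0.1354]
tcp_rot: [[0.889, 0.458, 0.004], [0.458, -0.889, 0.001], [0.004, 0.001, -1.0]]
force: [3.0, 2.0, 2.2]
opening: 0.008
```

jog_arm(
  rows=[
    {"dp": [-1.5,0,0],"turn": [0,0,0],"grip": 0},
    {"dp": [-3,0,0],"turn": [0,0,0],"grip": 0},
    {"dp": [-3,0,0],"turn": [0,0,0],"grip": 0},
  ],
)

```text
time_s: 22.3
position: [0.5897, 0.1857, 0.1357]
tcp_rot: [[0.889, 0.457, 0.01], [0.457, -0.889, 0.003], [0.01, 0.002, -1.0]]
force: [7.3, 4.6, -1.0]
opening: 0.007
```

The force rose to 9 N with no motion, so the bar is on its stop. I back off and rise clear.

jog_arm(
  rows=[
    {"dp": [6,0,0],"turn": [0,0,0],"grip": 0},
    {"dp": [20,0,0],"turn": [0,0,0],"grip": 0},
    {"dp": [30,0,0],"turn": [0,0,0],"grip": 0},
    {"dp": [30,0,-30],"turn": [0,0,0],"grip": 0},
    {"dp": [30,0,-75],"turn": [0,0,0],"grip": 0},
    {"dp": [0,40,-110],"turn": [0,0,0],"grip": 0},
    {"dp": [-30,80,-120],"turn": [0,0,0],"grip": 0},
    {"dp": [-50,120,-120],"turn": [0,0,0],"grip": 0},
    {"dp": [-70,160,-120],"turn": [0,0,0],"grip": 0},
    {"dp": [-90,200,-120],"turn": [0,0,0],"grip": 0},
  ],
)

```text
time_s: 23.3
position: [0.5961, -0.0368, 0.2546]
tcp_rot: [[0.889, 0.458, -0.002], [0.458, -0.889, -0.0], [-0.002, -0.001, -1.0]]
force: [0.8, -0.1, 0.8]
opening: 0.01
```

jog_arm(
  rows=[
    {"dp": [-20,40,0],"turn": [0,0,0],"grip": 0},
    {"dp": [-40,80,0],"turn": [0,0,0],"grip": 0},
    {"dp": [-60,120,0],"turn": [0,0,0],"grip": 0},
    {"dp": [-60,120,0],"turn": [0,0,0],"grip": 0},
    {"dp": [-60,120,0],"turn": [0,0,0],"grip": 0},
  ],
)

```text
time_s: 23.8
position: [0.5978, -0.1697, 0.2537]
tcp_rot: [[0.89, 0.456, -0.003], [0.456, -0.89, 0.002], [-0.002, -0.003, -1.0]]
force: [0.1, -0.1, -0.6]
opening: 0.007
```

Run:
```python
from h import *
for n in("side","top"):
    im,d=vision.capture(n); np.savez(f'{n}9.npz',im=im,d=d)
    u,v=proj(n,[.592,.144,.08])[0].astype(int)
    cv2.imwrite(f"pics/{n}9.png",cv2.resize(im[v-70:v+70,u-90:u+90,::-1],None,fx=4,fy=4,interpolation=0))
print(bot.read_state()['position'],np.round(bot.read_state()['force'],1))
a=np.radians(-21); S=np.array([[np.cos(a),-np.sin(a)],[np.sin(a),np.cos(a)]])
P=pts('top',d)*1000;Q=(P[...,:2]-[592.3,143.9])@S;Z=P[...,2];
m=(Z>143)&(Z<156)&(abs(Q).max(2)<110)
print('knob stand frame',np.median(Q[m],axis=0),m.sum(),'expect',[-75+60*75/99.2,65-60*65/99.2])
k=np.median(Q[m],axis=0)-[-75,65]; print('keeper',np.arctan2(k[1],k[0])-np.arctan2(-65,75))
def rect(m,zt,nm):
    nl,l,st,_=cv2.connectedComponentsWithStats(m.astype(np.uint8),connectivity=8);k=1+np.argmax(st[1:,4]);c,_=cv2.findContours((l==k).astype(np.uint8),0,1)
    w=(ray('top',np.vstack(c)[:,0],zt/1000)[:,:2]*1000-[592.3,143.9])@S; r=cv2.minAreaRect(w.astype(np.float32)); print(nm,np.median(Z[l==k]).round(1),np.round(r[0],1),np.round(r[1],1),round(r[2],1))
rect((abs(Z-75)<3)&(Q[...,0]>32)&(Q[...,0]<90)&(abs(Q[...,1])<20),75,'knife tab')
rect((abs(Z-55)<3)&(Q[...,0]<-32)&(Q[...,0]>-90)&(abs(Q[...,1])<40),55,'paddle tab')
rect((abs(Z-85)<3)&(abs(Q).max(2)<45),85,'knife boss')
```

```text
[ 0.59808659 -0.16768108  0.2540178 ] [ 0.7 -0.1  0.3]
knob stand frame [-29.59403555  24.57654171] 58 expect [-29.63709677419355, 25.685483870967744]
keeper -0.013321282927482803
knife tab 74.6 [54.  -0.7] [44.2 22.4] 0.8
paddle tab 54.5 [-52.8  -0.1] [63.7 41.9] 89.2
knife boss 84.6 [ 1.3 -0.7] [59.9 61.3] 0.0
```

View pics/side9.png

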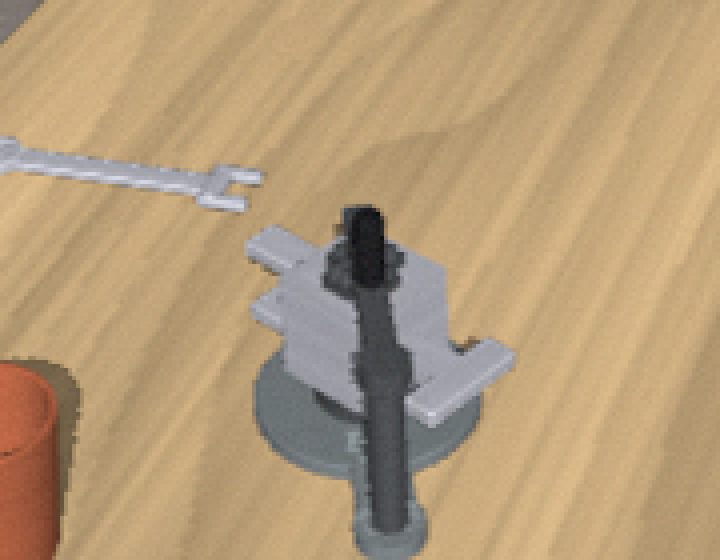

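View pics/top9.png

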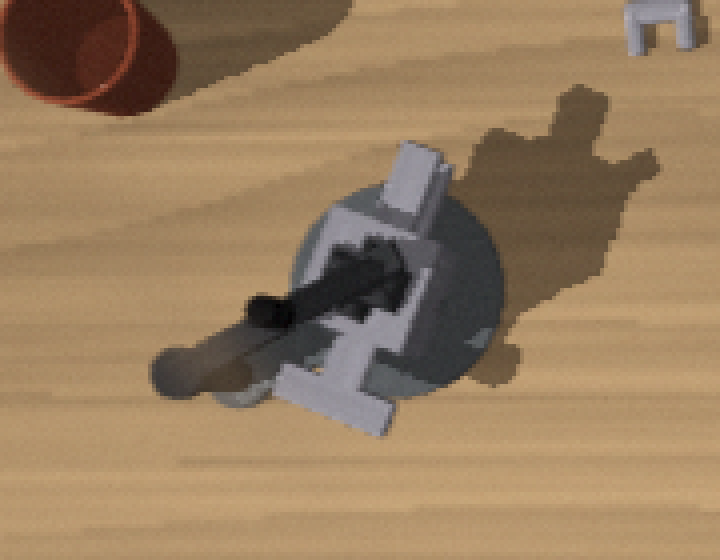

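Both views show the stack home, the knife tab over the fitted one, the paddle tab opposite and the bar over the hub (top crop: knob (270,312), bar to (370,275)). The wrench and cup haven't moved, so I'm handing in.

```bash
python3 -c "
from rig import bot
print(bot.hand_in())"
```

```text
the job is handed in; nothing more can be done
None
```

The blade stack is rebuilt and handed in at about 24 s of the 72 s allowed. The hand-in reports no verdict, so the results below are my own camera and force checks.

I lowered the paddle plate onto the hub with its tab opposite the fitted knife's, then the loose knife plate with its tab over the fitted one. Each was let go only once the wrist force showed it resting. I then pushed the keeper bar round to its stop with closed fingers, where the force rose to about 9 N with no further movement.

| Check (last top picture) | Measured | Should be |
|---|---|---|
| Knife boss top | 84.6 mm | 85 mm |
| Knife tab top | 74.6 mm | 75 mm |
| Knife boss centre from hub axis | about 1.5 mm | under 5 mm |
| Paddle tab top | 54.5 mm | 55 mm |
| Keeper angle | about -0.01 rad | under 0.12 rad |

- **Bystanders:** the cup and wrench look unmoved in the last pictures. The jar was outside those close-ups, and I took no measurement of any of the three after moving. The arm stayed well clear of all of them.
- **Camera disagreement:** the side and top cameras differed by 1 to 3 mm while the paddle hovered over the hub. Both plates still went down with side forces of about 2 N or less.

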